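# Seat two spacer plates in the floating thickness gauge

## Task

Put the two spacer plates away in the thickness gauge: the thin brass plate upright in the narrowest slot and the thick steel plate upright in the widest slot, each pushed fully home onto the slot's floor against its leaf spring. The slot carriers float, so feel for each slot and press gently (50 N would spoil the gauge). Leave the middle slot empty, let go of the plates, and do not disturb the caliper, tape measure and star knob lying loose around the work.

Things in the scene. Friction and masses are not known exactly. Their poses are not given: they have to be found in the camera images.
- thin_plate: brass plate standing on its short edge on the worktop: 45 mm wide (own x), 10 mm thick (own y), 62 mm tall (own z), about 0.22 kg; origin at the centre of its underside. Grip it across its 45 mm width, near the top.
- thick_plate: steel plate standing on its short edge on the worktop: 45 mm wide (own x), 16 mm thick (own y), 62 mm tall (own z), about 0.33 kg; origin at the centre of its underside. Grip it across its 45 mm width, near the top.
- gauge: gauge fixed to the worktop: dark base 86 (own x) x 196 mm (own y), blue rails 26 mm high along y, inner faces at x = -26 and 26 mm. Between them stand three grey slot carriers in a row along y, 38 mm high, 50 mm apart; from -y to +y for 16, 13, 10 mm plates. A plate's width goes along x. Origin: centre of the underside.
- slot_10 (a point): middle place of the floor centre of the narrowest slot (thin plate), 9 mm above the worktop; axes as the gauge. Its carrier floats and starts anywhere up to 8 mm either way along y from here: unmeasured, to be found by feel or sight. Some 3 N sideways slides it. Between carriers are gaps. A plate fully home has its top 71 mm above the worktop.
- slot_16 (a point): the same point for the widest slot (thick plate); floats alike. Each slot is 51 mm long, 29 mm deep, between 8 mm cheeks; mouth 3.6 mm wider than its plate, narrowing over the top 10 mm to 1.6 mm wider, then straight. From 22 mm above the floor down, a leaf spring in the +y cheek drags: the plate needs a push of about 3 to 9 N (with its weight) all the way to the hard floor.
- caliper: steel sliding caliper, 74 x 200 x 12 mm, lying beyond the gauge; a bystander.
- tape_measure: yellow tape measure, 40 x 80 x 68 mm, standing behind the plates; a bystander.
- spare_knob: black star knob, 46 x 44 x 28 mm, near the front edge; a bystander.
There are look-alikes about, which are no part of the job. What is shaped like the thick_plate but pink or red is not meant.

How it is judged:
By the outcome, as a careful person would: the job done as asked, in the order asked, and still so for the second after the job is handed in, with the robot touching nothing.
It also fails if it takes over 70 s, if anything falls off the work surface, if the arm or the gripper's body presses on something with over 40 N, if the wrist force passes 120 N, or if a joint passes its speed limit or range.

## Robot

A 6-joint arm with a two-finger parallel gripper is mounted at the origin on a cart in front of the work surface, level with it; the furniture and walls round the work are solid. World frame = base frame: x ahead of the robot, y to its left, z up, the work surface at z = 0. Lengths are in m, angles in rad, forces in N, time in s.
With the tool pointing down it reaches from about 0.35 to 0.775 m from the base axis. Payload 7.3 kg.
Tool frame: the origin (TCP) lies midway between the tips of the shut fingers; the grasp point (between the pads) lies 19 mm behind it (robot.grip_depth is the z of the grasp point in the tool frame, in m); z points along the fingers, y is the line along which they close (so a half turn about z gives the same grasp; the last joint's range is limited). The gripper opens to 92 mm and grips with 3 to 60 N. Pads are 19 mm wide; open, the fingers measure 130 mm over their backs; the gripper's body (75 mm by 190 mm) begins 47 mm behind the grasp point.
Start: joints at [1.166, 0.342, 1.524, -0, 1.275, -0.146], TCP at [0.134, 0.508, 0.227] pointing down, gripper open.
Joint ranges: [-2.53, 2.53], [-0.77, 2.02], [0.04, 2.7], [-1, 4.14], [0.28, 2.66], [-3.11, 3.11]. Speed limits (rad/s): [2.57, 2.57, 3.14, 3.14, 3.14, 3.14].

## Interface

Orientations are given as [roll, pitch, yaw] about the fixed x, y, z axes, in that order (R = Rz(yaw) Ry(pitch) Rx(roll)).
In Python, from cell import robot, viewer gives the robot as it stands.
- The arm moves only by the tool step_arm, never from a script. Its argument "increments" is a list of rows, each an object with "delta_pos": the shift along the tool's x, y, z in cm, a list of three; "dr": the turn, a rotation vector about the tool's x, y, z in degrees, a list of three; "fingers": the closure, from -1 (fully open) to 1 (shut), so that 0 is half open. In form: [{"delta_pos": [tx, ty, tz], "dr": [wx, wy, wz], "fingers": fingers}, ...]. A call has exactly 5 rows; each row is the pose to reach, as a shift and turn from the pose commanded when the call began, along the tool's axes at that moment; what a row does not reach only later rows make up. A row lasts 1/8 s, in which the tool goes at most 62.5 mm and 10.7 degrees, less where a joint would pass 70% of its speed; a pose out of reach is approached as far as the arm can. A call with a gripper value outside its range is refused whole. The fingers move at their own pace and stop on an object; "newtons" is the grip in N (left out, the last holds). Time passes only in rows, so rows that repeat a pose let the fingers close, or fill a call up. It gives the time, the measured TCP pose, the force, the opening and the grip force at its end, in the units of the state.
- robot.observe(): the state, without advancing time (a new reading comes with each control period).
- viewer.read_camera(name): name is "scene" or "top" or "wrist"; returns the picture (384x512x3 uint8, red, green, blue); there is no depth.
- viewer.camera_params(name): a dict with "K" (3x3 intrinsics, pixels), "T" (4x4, takes a point from camera to world coordinates). Camera axes: x right, y down, z forward; pixel columns grow to the right and rows downward; lengths in m; the calibration is good to about 2 mm. A picture is of the moment at which its call begins: read the wrist's pose just before it. camera_params takes no time and is no camera call; for the wrist camera it gives the pose at the moment of the call.
- robot.hand_in(): hands the job in; it is judged then, once.
The state is a dict: "time": time; "qpos": joint angles; "qvel": joint speeds; "joint_efforts": joint torques, N m; "tool_pos": TCP position; "tool_rot": TCP orientation; "contact_force": force on the tool from outside, world axes, zero at the start; "torque": the same for the moment, N m; "opening": finger opening in m; "grip_force": force on a finger pad.
Only numpy, scipy, OpenCV 4.12 (cv2) and the standard library are available. Lean on these libraries where they do the work, as an engineer would, in place of code of your own. Each camera call takes 0.05 s, during which the arm holds its last target. There are 200 camera calls.

## Working session

There is one attempt and no reset: what is moved stays moved. The work goes in short steps, Python scripts to look and compute and a tool call to move; the robot and the scene stay as the last step left them, time stands still between calls to the robot, and variables do not carry over. Pictures are saved under pics/ and viewed, at most 10 in all, crops included, and the job is handed in when it is done.

Besides the shell and the picture viewer there is one more tool, called after "Emit:" as name(argument=value, ...) on one line, values as JSON. step_arm: Moves the arm, as the interface text tells. Its arguments: {"type":"object","properties":{"increments":{"type":"array"},"newtons":{"type":"number"}},"required":["increments"]}

```bash
mkdir -p pics
cat > h.py <<'E'
from cell import robot, viewer
import numpy as np, cv2
def snap(n,f=None):
    im=np.array(viewer.read_camera(n)); p=viewer.camera_params(n)
    if f: cv2.imwrite(f'pics/{f}.png',im[:,:,::-1])
    return im,np.array(p['K']),np.array(p['T'])
def ray(K,T,u,v):
    d=T[:3,:3]@np.linalg.solve(K,[u,v,1.]); return T[:3,3],d
def plane(K,T,u,v,z):
    o,d=ray(K,T,u,v); return o+d*(z-o[2])/d[2]
def proj(K,T,P):
    c=np.linalg.inv(T)@np.r_[P,1]; q=K@c[:3]; return q[:2]/q[2]
E
python3 - <<'E'
from h import *
a=snap('scene','s0');b=snap('top','t0')
for x in(a,b): print(x[1].round(1).tolist(),x[2].round(3).tolist())
s=robot.observe(); print(s)
cv2.imwrite('pics/both.png',np.vstack([a[0],b[0]])[:,:,::-1])
cv2.imwrite('pics/t0x.png',cv2.resize(b[0],(800,600),interpolation=cv2.INTER_CUBIC)[:,:,::-1])
E
```

```text
[[423.0, 0.0, 252.6], [0.0, 423.0, 192.2], [0.0, 0.0, 1.0]] [[0.853, -0.303, 0.425, 0.134], [-0.521, -0.52, 0.677, -0.509], [0.016, -0.799, -0.601, 0.589], [0.0, 0.0, 0.0, 1.0]]
[[354.9, 0.0, 260.6], [0.0, 354.9, 188.1], [0.0, 0.0, 1.0]] [[0.005, -0.994, 0.113, 0.433], [-1.0, -0.004, 0.007, 0.122], [-0.007, -0.113, -0.994, 0.895], [0.0, 0.0, 0.0, 1.0]]
{'time': 0.1, 'qpos': array([ 1.16595930e+00,  3.42643917e-01,  1.52493272e+00,  2.78865327e-05,
        1.27539179e+00, -1.46003700e-01]), 'qvel': array([-0.00201156, -0.0026208 , -0.00246096,  0.00025211, -0.00110261,
        0.00206537]), 'joint_efforts': array([ 1.25559502e-03, -4.32011926e+01, -2.44689399e+01,  7.18355994e-02,
        5.26324112e-02, -4.84924237e-05]), 'tool_pos': array([0.13420207, 0.50718022, 0.22611528]), 'tool_rot': array([-3.14023540e+00, -2.26538399e-04,  2.88275104e+00]), 'contact_force': array([ 0.00440239,  0.03179819, -0.55136994]), 'torque': array([ 0.03936938, -0.05216333,  0.01641195]), 'grip_force': 0.0, 'opening': 0.09196674157651068}
```

View pics/t0x.png

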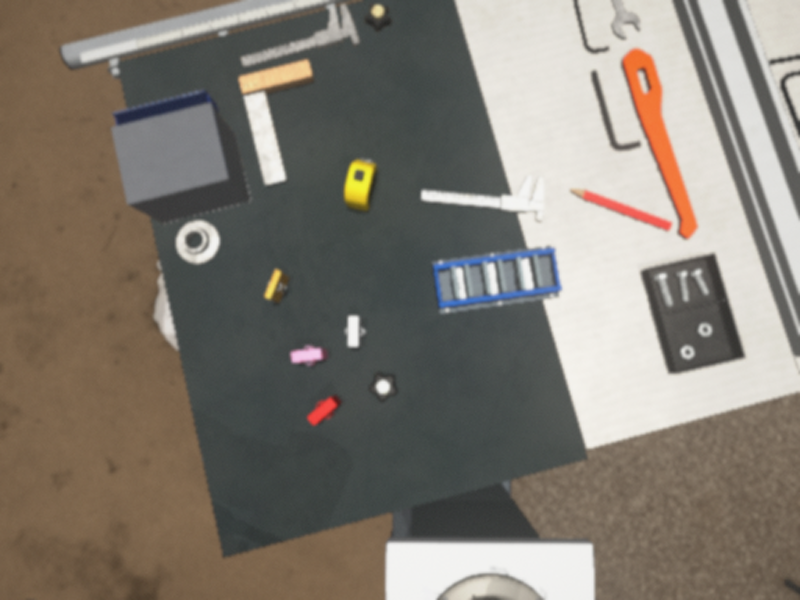

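View pics/s0.png

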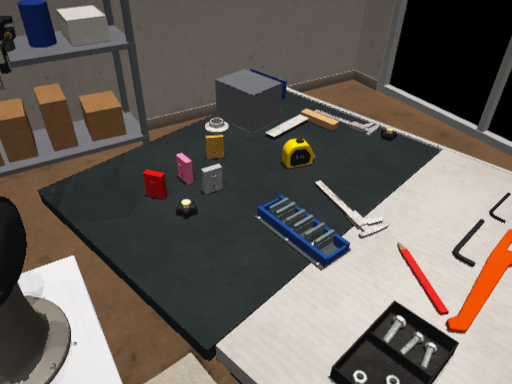

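The top view, at 800 px scale, shows four plate-like things: brass (275,285), grey steel (353,331), pink (307,355) and red (322,410). The gauge is at (497,280), the tape at (360,185), the caliper at (485,200) and the knob at (383,386). Thin = brass and thick = grey by colour; pink and red are look-alikes. I'll confirm this in one crop.

Run:
```python
from h import *
a=cv2.imread('pics/s0.png');b=cv2.imread('pics/t0.png')
c1=cv2.resize(b[160:280,160:260],(400,480),interpolation=cv2.INTER_CUBIC)
c2=cv2.resize(b[150:210,270:370],(400,240),interpolation=cv2.INTER_CUBIC)
c3=cv2.resize(a[185:275,245:360],(400,313),interpolation=cv2.INTER_CUBIC)[:240]
cv2.imwrite('pics/crop1.png',np.hstack([c1,np.vstack([c2,c3])]))
p=viewer.camera_params('top');K,T=np.array(p['K']),np.array(p['T'])
hsv=cv2.cvtColor(b,cv2.COLOR_BGR2HSV)
def comps(name,m,z,lo=25):
    n,l,s,c=cv2.connectedComponentsWithStats(m.astype(np.uint8))
    for i in range(1,n):
        if s[i,4]>lo:
            pts=np.argwhere(l==i)[:,::-1].astype(np.float32); r=cv2.minAreaRect(pts)
            W=[plane(K,T,*q,z)[:2] for q in cv2.boxPoints(r)]
            W=np.array(W);e=W[1]-W[0];f=W[2]-W[1]
            print(name,c[i].round(1),s[i,4],'ctr',W.mean(0).round(4),'sides',np.linalg.norm(e).round(3),np.degrees(np.arctan2(e[1],e[0])).round(1),np.linalg.norm(f).round(3),np.degrees(np.arctan2(f[1],f[0])).round(1))
H,S,V=[hsv[...,i].astype(int) for i in range(3)]
roi=np.zeros(H.shape,bool);roi[90:280,150:370]=1
comps('brass/yellow',(H>12)&(H<32)&(S>120)&(V>110)&roi,.062)
comps('grey',(S<50)&(V>150)&roi,.062)
comps('blue',(H>100)&(H<125)&(S>120)&(V>70)&roi,.026,60)
comps('red/pink',((H<8)|(H>150))&(S>60)&(V>120)&roi,.062)
```

```text
brass/yellow [229.1 116.6] 438 ctr [0.7025 0.2058] sides 0.071 -12.1 0.041 -103.7
brass/yellow [174.5 181.6] 102 ctr [0.5431 0.3324] sides 0.045 -21.4 0.013 -113.0
grey [172.7 102.9] 403 ctr [0.7373 0.3433] sides 0.035 -75.2 0.073 -164.8
grey [347.4 145.5] 4749 ctr [ 0.5564 -0.01  ] sides 0.243 -89.9 0.426 178.3
grey [336.  174.7] 158 ctr [ 0.5608 -0.0505] sides 0.018 -78.4 0.05 -170.0
grey [344.7 173.6] 61 ctr [ 0.564  -0.0712] sides 0.008 -80.2 0.046 -171.9
grey [321.6 176.6] 59 ctr [ 0.5567 -0.0166] sides 0.008 -80.2 0.046 -171.5
grey [314.  177.5] 145 ctr [0.5532 0.0014] sides 0.017 -80.2 0.049 -171.4
grey [293.7 180.4] 133 ctr [0.5465 0.0497] sides 0.016 -81.0 0.048 -171.7
grey [300.6 179.6] 71 ctr [0.5497 0.0322] sides 0.011 -80.2 0.046 -171.1
grey [225.5 211.6] 155 ctr [0.4726 0.2114] sides 0.019 -89.8 0.045 -179.2
grey [196.3 226.7] 73 ctr [0.4364 0.2787] sides 0.038 -81.6 0.011 -170.5
grey [244.8 247.1] 66 ctr [0.3904 0.1637] sides 0.019 -89.7 0.018 -179.5
blue [310.9 179.2] 516 ctr [ 0.5592 -0.0106] sides 0.194 -81.6 0.069 -173.4
red/pink [205.8 262.6] 198 ctr [0.3536 0.2532] sides 0.049 -40.2 0.026 -129.5
```

View pics/crop1.png

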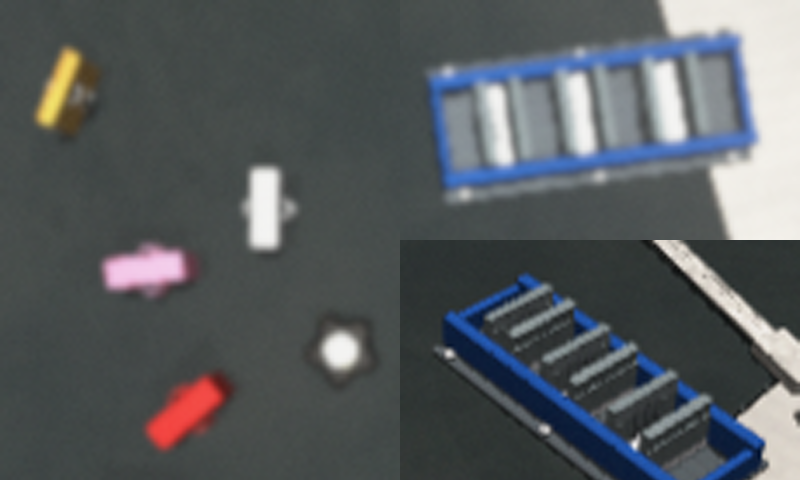

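The crop confirms it: brass plate at top px (174,182), steel/white at (226,212). Pink (196,227) and red (206,263) are decoys. The gauge's three carriers are visible, but which cheeks belong together needs the wrist view.

```bash
cat >> h.py <<'E'
from scipy.spatial.transform import Rotation as Ro
def inc(P,yaw,frm=None):
    """increments (cm, deg) from the current pose (or frm=(pos,yawdeg)) to TCP P, tool down, yaw deg"""
    if frm is None:
        s=robot.observe(); p0=s['tool_pos'];R0=Ro.from_euler('xyz',s['tool_rot'])
    else: p0=np.array(frm[0]);R0=Ro.from_euler('xyz',[180,0,frm[1]],degrees=True)
    R1=Ro.from_euler('xyz',[180,0,yaw],degrees=True)
    print('dpos',(R0.inv().apply(np.array(P)-p0)*100).round(2).tolist(),'dr',(R0.inv()*R1).as_rotvec(degrees=True).round(2).tolist())
def st():
    s=robot.observe(); print('t',s['time'],'pos',s['tool_pos'].round(4),'rot',np.degrees(s['tool_rot']).round(2),'F',s['contact_force'].round(2),'op',round(s['opening'],4),'g',round(s['grip_force'],1)); return s
E
python3 - <<'E'
from h import *
s=st();R=Ro.from_euler('xyz',s['tool_rot']).as_matrix();T=np.array(viewer.camera_params('wrist')['T'])
print((R.T@(T[:3,3]-s['tool_pos'])).round(4),(R.T@T[:3,:3]).round(3),viewer.camera_params('wrist')['K'][0])
inc([.47,.33,.24],100); inc([.5,-.01,.28],98.4,([.47,.33,.24],100))
E
```

```text
t 0.1 pos [0.1342 0.5072 0.2261] rot [-1.7992e+02 -1.0000e-02  1.6517e+02] F [ 0.    0.03 -0.55] op 0.092 g 0.0
[ 0.0717  0.0016 -0.1581] [[-0.    -0.963 -0.268]
 [ 1.    -0.    -0.   ]
 [ 0.    -0.268  0.963]] [279.17584358   0.         252.73155127]
dpos [-37.0, -8.53, -1.39] dr [-0.08, 0.03, 65.17]
dpos [-34.0, -2.95, -4.0] dr [0.0, -0.0, 1.6]
```

Emit:
step_arm(increments=[{"delta_pos": [-4.4, -3.5, 0], "dr": [0, 0, 10], "fingers": -1}, {"delta_pos": [-8.8, -7.0, 0], "dr": [0, 0, 20], "fingers": -1}, {"delta_pos": [-13.2, -10.5, 0], "dr": [0, 0, 30], "fingers": -1}, {"delta_pos": [-17.6, -14, 0], "dr": [0, 0, 40], "fingers": -1}, {"delta_pos": [-22, -17.5, 0], "dr": [0, 0, 50], "fingers": -1}])

```text
time: 0.72
tool_pos: [0.3029, 0.2805, 0.2266]
tool_rot: [3.142, -0.0, 2.005]
contact_force: [1.5, -0.1, -0.6]
opening: 0.0919
grip_force: 0.0
```

Run:
```python
from h import *
st(); inc([.57,-.08,.15],98.4)
```

```text
t 0.725 pos [0.3029 0.2805 0.2266] rot [180.    -0.   114.86] F [ 1.5  -0.06 -0.65] op 0.0919 g 0.0
dpos [-43.94, 9.08, 7.66] dr [0.0, -0.0, 16.46]
```

Emit:
step_arm(increments=[{"delta_pos": [-5.5, 1.1, 0], "dr": [0, 0, 8], "fingers": -1}, {"delta_pos": [-11, 2.2, 1], "dr": [0, 0, 16.4], "fingers": -1}, {"delta_pos": [-16.5, 3.4, 2], "dr": [0, 0, 16.4], "fingers": -1}, {"delta_pos": [-22, 4.6, 3.5], "dr": [0, 0, 16.4], "fingers": -1}, {"delta_pos": [-27.5, 5.7, 4.5], "dr": [0, 0, 16.4], "fingers": -1}])

```text
time: 1.35
tool_pos: [0.4714, 0.0558, 0.1809]
tool_rot: [-3.141, -0.0, 1.724]
contact_force: [0.5, -0.5, 0.2]
opening: 0.0915
grip_force: 0.0
```

Run:
```python
from h import *
st(); inc([.57,-.08,.15],98.4)
```

```text
t 1.35 pos [0.4714 0.0558 0.1809] rot [-1.7996e+02 -2.0000e-02  9.8750e+01] F [ 0.5  -0.45  0.23] op 0.0915 g 0.0
dpos [-14.92, 7.68, 3.08] dr [-0.04, -0.02, 0.35]
```

Emit:
step_arm(increments=[{"delta_pos": [-4.5, 2.3, 0.9], "dr": [0, 0, 0.3], "fingers": -1}, {"delta_pos": [-9, 4.6, 1.8], "dr": [0, 0, 0.3], "fingers": -1}, {"delta_pos": [-13, 6.7, 2.7], "dr": [0, 0, 0.3], "fingers": -1}, {"delta_pos": [-14.9, 7.7, 3.1], "dr": [0, 0, 0.3], "fingers": -1}, {"delta_pos": [-14.9, 7.7, 3.1], "dr": [0, 0, 0.3], "fingers": -1}])

```text
time: 1.98
tool_pos: [0.5696, -0.0792, 0.1496]
tool_rot: [-3.14, -0.001, 1.717]
contact_force: [-0.7, 1.4, -0.5]
opening: 0.0919
grip_force: 0.0
```

Run:
```python
from h import *
st(); im,K,T=snap('wrist','w1'); np.savez('w1.npz',K=K,T=T)
cv2.imwrite('pics/w1x.png',cv2.resize(im,(800,600),interpolation=cv2.INTER_CUBIC)[:,:,::-1]); print(T.round(3).tolist())
```

```text
t 1.975 pos [ 0.5696 -0.0792  0.1496] rot [-1.7991e+02 -4.0000e-02  9.8360e+01] F [-0.66  1.45 -0.52] op 0.0919 g 0.0
[[0.989, 0.141, 0.037, 0.56], [0.146, -0.953, -0.264, -0.006], [-0.002, 0.267, -0.964, 0.308], [0.0, 0.0, 0.0, 1.0]]
```

View pics/w1x.png

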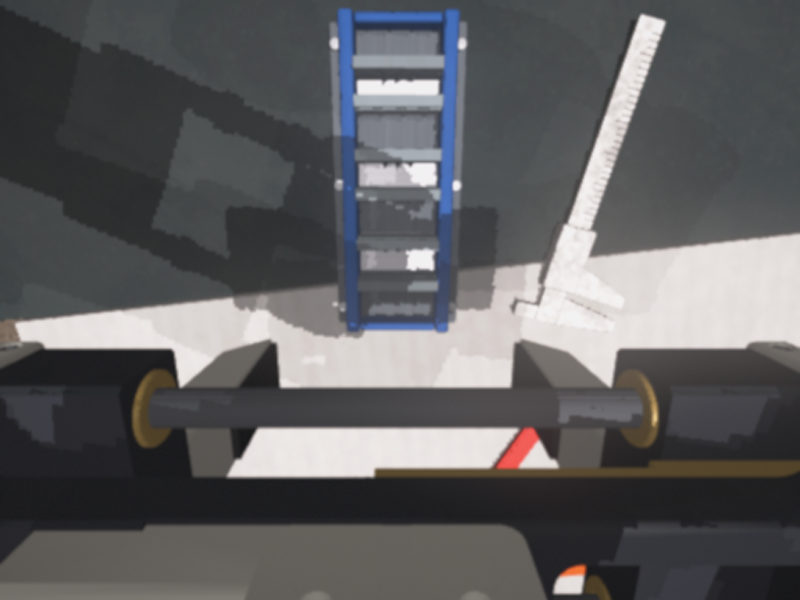

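The wrist view shows the gauge in columns 340-460 (800 px scale). Bright slot floors are at rows ~87, 174 and 259, each between grey cheek tops. I'll measure the cheek edges along the axis at z = 38 mm.

Run:
```python
from h import *
im=cv2.imread('pics/w1.png');z=np.load('w1.npz');K,T=z['K'],z['T']
hsv=cv2.cvtColor(im,cv2.COLOR_BGR2HSV);H,S,V=[hsv[...,i].astype(int) for i in range(3)]
m=(H>100)&(H<125)&(S>150);m[220:]=0
n,l,s,c=cv2.connectedComponentsWithStats(m.astype(np.uint8));i=1+np.argmax(s[1:,4])
P=np.array([plane(K,T,u,v,.026)[:2] for v,u in np.argwhere(l==i)],np.float32)
r=cv2.minAreaRect(P*1000);print('gauge rails',r)
# line fits of the rails' sides: per-row leftmost/rightmost
rows=range(15,205)
L=np.array([plane(K,T,np.flatnonzero(l[v]==i)[0]-.5,v,.026)[:2] for v in rows]);R=np.array([plane(K,T,np.flatnonzero(l[v]==i)[-1]+.5,v,.026)[:2] for v in rows])
for X in (L,R):
    f=cv2.fitLine(X.astype(np.float32),cv2.DIST_HUBER,0,.001,.001).ravel(); print('side dir deg',np.degrees(np.arctan2(f[1],f[0])).round(2),'pt',f[2:].round(4))
c0=np.array(r[0])/1000
ang=np.degrees(np.arctan2(*(R-L)[len(R)//2][::-1])); print(ang)
th=np.radians(8.4);ex=np.array([np.cos(th),np.sin(th)]);ey=np.array([-ex[1],ex[0]])
g=cv2.cvtColor(im,cv2.COLOR_BGR2GRAY)
for zz in (.038,):
  for y in np.arange(-90,91,1):
    vals=[];cols=[]
    for x in np.arange(-16,17,4):
        p=c0+ex*x/1000+ey*y/1000;u,v=proj(K,T,[*p,zz]);vals.append(im[int(round(v)),int(round(u))].mean());cols.append(im[int(round(v)),int(round(u))])
    print(y,int(np.median(vals)),end=' | ')
```

```text
gauge rails ((521.97216796875, 46.669883728027344), (7.15796422958374, 66.92556762695312), 6.886167526245117)Traceback (most recent call last):
  File "<stdin>", line 10, in <module>
IndexError: index 0 is out of bounds for axis 0 with size 0
```

Run:
```python
from h import *
im=cv2.imread('pics/w1.png');z=np.load('w1.npz');K,T=z['K'],z['T']
f=im.astype(int);m=(f[...,0]>1.6*f[...,2])&(f[...,0]-f[...,2]>25);m[214:]=0;m[:,:205]=0;m[:,305:]=0
L=[];R=[]
for v in range(16,205):
    q=np.flatnonzero(m[v]); 
    if len(q)<4: continue
    if q[0]<235: L.append(plane(K,T,q[0]-.5,v,.026)[:2])
    if q[-1]>275: R.append(plane(K,T,q[-1]+.5,v,.026)[:2])
fl=[]
for X in (L,R):
    l=cv2.fitLine(np.array(X,np.float32),cv2.DIST_HUBER,0,.001,.001).ravel(); fl.append(l); print('side deg',np.degrees(np.arctan2(l[1],l[0])).round(2),'pt',l[2:].round(4),len(X))
th=np.mean([np.arctan2(abs(l[1]),l[0]*np.sign(l[1])) for l in fl])-np.pi/2;ex=np.array([np.cos(th),np.sin(th)]);ey=np.array([-ex[1],ex[0]])
q=np.argwhere(m);W=np.array([plane(K,T,u,v,.026)[:2] for v,u in q])
yy=W@ey;xl=np.array(fl[0][2:])@ex;xr=np.array(fl[1][2:])@ex
print('th',np.degrees(th),'width',xr-xl,'y ext',yy.min(),yy.max(),yy.max()-yy.min())
c0=ex*(xl+xr)/2+ey*(yy.min()+yy.max())/2;print('c',c0)
np.savez('gauge.npz',c=c0,ex=ex,ey=ey)
ys=np.arange(-92,93,1.)
sp=np.array([[f[tuple(np.round(proj(K,T,[*(c0+ex*x/1000+ey*y/1000),.038])[::-1]).astype(int))] for y in ys] for x in np.arange(-16,17,4)])
med=np.median(sp,0)
print([(int(y),int(b),int(r)) for y,(b,gg,r) in zip(ys,med)])
```

```text
side deg -81.51 pt [ 0.5273 -0.0162] 189
side deg -82.1 pt [0.5934 0.0072] 170
th 8.19486 width 0.06873733 y ext -0.18749310912353812 0.006171802092798709 0.19366491121633683
c [ 0.56128563 -0.01076483]
[(-92, 181, 109), (-91, 181, 109), (-90, 187, 86), (-89, 182, 81), (-88, 158, 76), (-87, 119, 68), (-86, 93, 64), (-85, 86, 63), (-84, 85, 65), (-83, 86, 72), (-82, 96, 88), (-81, 118, 110), (-80, 130, 121), (-79, 133, 123), (-78, 133, 123), (-77, 133, 123), (-76, 127, 118), (-75, 127, 118), (-74, 108, 101), (-73, 89, 83), (-72, 83, 79), (-71, 82, 77), (-70, 80, 76), (-69, 80, 76), (-68, 80, 75), (-67, 81, 76), (-66, 86, 81), (-65, 90, 85), (-64, 92, 87), (-63, 93, 88), (-62, 93, 87), (-61, 92, 86), (-60, 89, 84), (-59, 84, 79), (-58, 82, 77), (-57, 80, 75), (-56, 79, 75), (-55, 79, 74), (-54, 81, 77), (-53, 97, 94), (-52, 124, 122), (-51, 139, 137), (-50, 143, 141), (-49, 143, 142), (-48, 144, 142), (-47, 144, 143), (-46, 144, 143), (-45, 142, 141), (-44, 142, 141), (-43, 142, 141), (-42, 142, 141), (-41, 138, 136), (-40, 128, 124), (-39, 114, 108), (-38, 114, 106), (-37, 114, 106), 
[... 1296 characters left out ...]
 174), (48, 188, 174), (49, 195, 183), (50, 218, 214), (51, 235, 235), (52, 241, 241), (53, 241, 241), (54, 241, 241), (55, 241, 241), (56, 236, 237), (57, 189, 189), (58, 111, 108), (59, 80, 73), (60, 78, 71), (61, 81, 73), (62, 81, 74), (63, 91, 83), (64, 131, 121), (65, 169, 156), (66, 172, 159), (67, 171, 159), (68, 171, 158), (69, 166, 155), (70, 154, 142), (71, 142, 130), (72, 136, 124), (73, 135, 123), (74, 135, 124), (75, 135, 123), (76, 134, 123), (77, 134, 123), (78, 135, 123), (79, 132, 120), (80, 125, 113), (81, 120, 108), (82, 92, 76), (83, 76, 50), (84, 73, 43), (85, 80, 43), (86, 107, 48), (87, 142, 57), (88, 188, 69), (89, 189, 69), (90, 180, 67), (91, 122, 63), (92, 87, 67)]
```

Carriers read from the wrist view, in gauge y. The mouths measure ~14, 17 and 20 mm against 13.6, 16.6 and 19.6 given:
- +56.5 mm is the 10 slot, at world (0.553, 0.045).
- +6 mm is the 13 slot.
- −49.5 mm is the 16 slot, at world (0.568, −0.060).

The gauge yaw is about 8.2°. Next I hover over the brass plate.

Run:
```python
from h import *
inc([.543,.332,.15],68.6)
```

```text
dpos [40.95, 3.42, 0.03] dr [-0.1, -0.03, 29.82]
```

Emit:
step_arm(increments=[{"delta_pos": [5.6, 0.5, 0], "dr": [0, 0, 6], "fingers": -1}, {"delta_pos": [11.2, 1, 0], "dr": [0, 0, 12], "fingers": -1}, {"delta_pos": [16.8, 1.5, 0], "dr": [0, 0, 18], "fingers": -1}, {"delta_pos": [22.4, 2, 0], "dr": [0, 0, 24], "fingers": -1}, {"delta_pos": [28, 2.5, 0], "dr": [0, 0, 29.8], "fingers": -1}])

```text
time: 2.65
tool_pos: [0.5516, 0.2053, 0.1513]
tool_rot: [3.141, -0.0, 1.196]
contact_force: [0.3, 0.2, 0.0]
opening: 0.0921
grip_force: 0.0
```

Run:
```python
from h import *
st();inc([.543,.332,.15],68.6)
```

```text
t 2.65 pos [0.5516 0.2053 0.1513] rot [ 1.7999e+02 -2.0000e-02  6.8550e+01] F [0.28 0.18 0.05] op 0.0921 g 0.0
dpos [11.48, -5.43, 0.14] dr [0.01, -0.02, -0.05]
```

Emit:
step_arm(increments=[{"delta_pos": [5, -2.3, 0], "dr": [0, 0, 0], "fingers": -1}, {"delta_pos": [9.5, -4.5, 0], "dr": [0, 0, 0], "fingers": -1}, {"delta_pos": [11.5, -5.4, 0.1], "dr": [0, 0, 0], "fingers": -1}, {"delta_pos": [11.5, -5.4, 0.1], "dr": [0, 0, 0], "fingers": -1}, {"delta_pos": [11.5, -5.4, 0.1], "dr": [0, 0, 0], "fingers": -1}])

```text
time: 3.28
tool_pos: [0.5445, 0.3282, 0.1498]
tool_rot: [-3.142, 0.001, 1.198]
contact_force: [-0.5, -0.1, -0.2]
opening: 0.0916
grip_force: 0.0
```

Run:
```python
from h import *
st(); im,K,T=snap('wrist','w2'); np.savez('w2.npz',K=K,T=T)
f=im.astype(int);hsv=cv2.cvtColor(im,cv2.COLOR_RGB2HSV);H,S,V=[hsv[...,i].astype(int) for i in range(3)]
m=(H>12)&(H<32)&(S>110)&(V>60);m[225:]=0
n,l,s,c=cv2.connectedComponentsWithStats(m.astype(np.uint8))
for i in range(1,n):
    if s[i,4]>100:
        P=np.array([plane(K,T,u,v,.062)[:2] for v,u in np.argwhere(l==i)],np.float32)
        print(c[i].round(1),s[i],cv2.minAreaRect(P*1000))
cv2.imwrite('pics/w2x.png',cv2.resize(im,(640,480))[:,:,::-1])
```

```text
t 3.275 pos [0.5445 0.3282 0.1498] rot [-1.800e+02  4.000e-02  6.864e+01] F [-0.51 -0.07 -0.2 ] op 0.0916 g 0.0
[249.2 182.8] [227 171  49  23 856] ((547.7188110351562, 339.4839172363281), (20.584651947021484, 44.00481033325195), 68.58657836914062)
[466.1 214.5] [446 205  32  18 183] ((720.8736572265625, 239.15635681152344), (10.170245170593262, 35.83985900878906), 36.921051025390625)
[402.4 218. ] [395 211  19  13 152] ((669.5001831054688, 255.61041259765625), (11.593693733215332, 17.417098999023438), 72.23503875732422)
```

View pics/w2x.png

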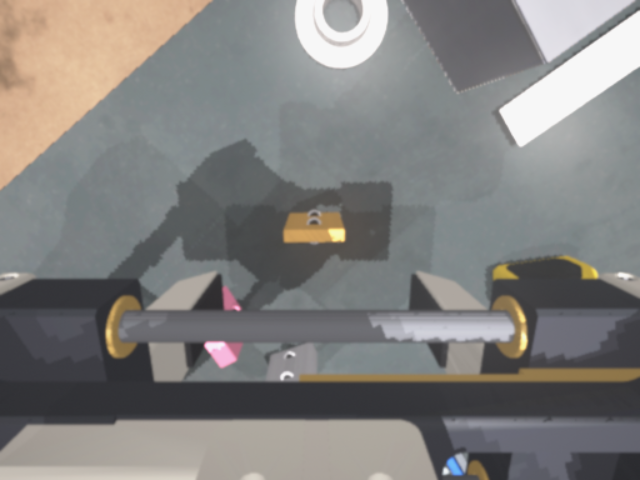

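The wrist view (640x480 scale) shows the brass plate's top as the bright strip at (314,235), with its side face just above. It lies 6.6 mm ahead in tool x and −1 mm in tool y. The pink decoy and the steel plate are at the lower edge. I descend.

Emit:
step_arm(increments=[{"delta_pos": [0.66, -0.1, 2], "dr": [0, 0, 0], "fingers": -1}, {"delta_pos": [0.66, -0.1, 5], "dr": [0, 0, 0], "fingers": -1}, {"delta_pos": [0.66, -0.1, 8.5], "dr": [0, 0, 0], "fingers": -1}, {"delta_pos": [0.66, -0.1, 11], "dr": [0, 0, 0], "fingers": -1}, {"delta_pos": [0.66, -0.1, 11.5], "dr": [0, 0, 0], "fingers": -1}])

```text
time: 3.95
tool_pos: [0.5447, 0.3345, 0.0316]
tool_rot: [-3.138, 0.004, 1.198]
contact_force: [0.4, -0.5, -0.4]
opening: 0.0919
grip_force: 0.0
```

Emit:
step_arm(increments=[{"delta_pos": [0, 0, 0], "dr": [0, 0, 0], "fingers": 0.1}, {"delta_pos": [0, 0, 0], "dr": [0, 0, 0], "fingers": 0.3}, {"delta_pos": [0, 0, 0], "dr": [0, 0, 0], "fingers": 0.6}, {"delta_pos": [0, 0, 0], "dr": [0, 0, 0], "fingers": 1}, {"delta_pos": [0, 0, 0], "dr": [0, 0, 0], "fingers": 1}], newtons=30)

```text
time: 4.58
tool_pos: [0.5462, 0.3359, 0.035]
tool_rot: [3.141, -0.0, 1.199]
contact_force: [-0.1, -0.2, 0.3]
opening: 0.0466
grip_force: 0.0
```

Emit:
step_arm(increments=[{"delta_pos": [0, 0, 0], "dr": [0, 0, 0], "fingers": 1}, {"delta_pos": [0, 0, 0], "dr": [0, 0, 0], "fingers": 1}, {"delta_pos": [0, 0, 0], "dr": [0, 0, 0], "fingers": 1}, {"delta_pos": [0, 0, -1], "dr": [0, 0, 0], "fingers": 1}, {"delta_pos": [0, 0, -4], "dr": [0, 0, 0], "fingers": 1}], newtons=30)

```text
time: 5.2
tool_pos: [0.5448, 0.3351, 0.0734]
tool_rot: [-3.138, 0.003, 1.198]
contact_force: [0.3, -0.2, -1.8]
opening: 0.0445
grip_force: 30.0
```

Emit:
step_arm(increments=[{"delta_pos": [0, 0, -3], "dr": [0, 0, 0], "fingers": 1}, {"delta_pos": [0, 0, -6], "dr": [0, 0, 0], "fingers": 1}, {"delta_pos": [0, 0, -8], "dr": [0, 0, 0], "fingers": 1}, {"delta_pos": [0, 0, -8], "dr": [0, 0, 0], "fingers": 1}, {"delta_pos": [0, 0, -8], "dr": [0, 0, 0], "fingers": 1}])

```text
time: 5.82
tool_pos: [0.5455, 0.3355, 0.1537]
tool_rot: [-3.14, 0.001, 1.199]
contact_force: [1.0, -0.2, -1.9]
opening: 0.0447
grip_force: 30.0
```

Run:
```python
from h import *
st(); im,K,T=snap('wrist','w3')
hsv=cv2.cvtColor(im,cv2.COLOR_RGB2HSV);H,S,V=[hsv[...,i].astype(int) for i in range(3)]
cv2.imwrite('pics/w3x.png',cv2.resize(im[150:310,160:350],(760,640-40),interpolation=cv2.INTER_CUBIC)[:,:,::-1])
inc([.5532,.0451,.16],98.2)
```

```text
t 5.825 pos [0.5455 0.3355 0.1537] rot [-1.7993e+02  7.0000e-02  6.8670e+01] F [ 1.02 -0.2  -1.87] op 0.0447 g 30.0
dpos [-26.76, 11.29, -0.64] dr [-0.13, 0.08, -29.53]
```

View pics/w3x.png

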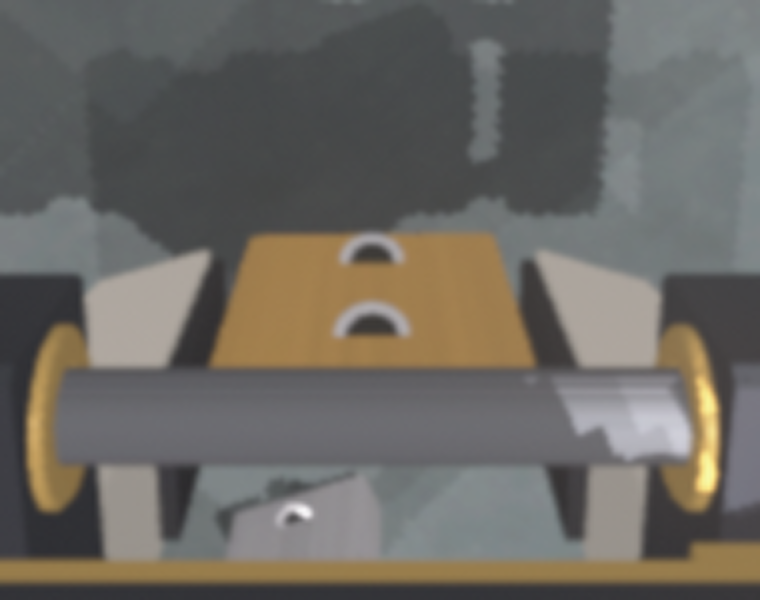

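The plate is held squarely: its face spans crop columns 210–535 and its bottom edge is at crop row 236. I compute its offset in the tool frame from that edge.

Run:
```python
from h import *
p=viewer.camera_params('wrist');K,T=np.array(p['K']),np.array(p['T'])
s=st();R=Ro.from_euler('xyz',s['tool_rot']).as_matrix()
im=cv2.imread('pics/w3.png')
print(K[1,2],[(v,im[v,240:270].mean(0).round().tolist()) for v in range(206,220)])
for v in (212,213,214):
    print(v,(R.T@(plane(K,T,252,v,s['tool_pos'][2]-.035)-s['tool_pos'])*1000).round(1))
```

```text
t 5.875 pos [0.5454 0.3354 0.1533] rot [-1.799e+02  1.000e-01  6.867e+01] F [-0.34  0.89 -2.02] op 0.0445 g 30.0
189.1772904145913 [(206, [76.0, 76.0, 76.0]), (207, [81.0, 81.0, 80.0]), (208, [86.0, 86.0, 84.0]), (209, [88.0, 88.0, 86.0]), (210, [89.0, 89.0, 89.0]), (211, [92.0, 98.0, 102.0]), (212, [98.0, 117.0, 132.0]), (213, [106.0, 134.0, 157.0]), (214, [110.0, 138.0, 160.0]), (215, [105.0, 131.0, 151.0]), (216, [98.0, 121.0, 140.0]), (217, [93.0, 116.0, 134.0]), (218, [90.0, 114.0, 133.0]), (219, [87.0, 115.0, 138.0])]
212 [ 2.6 -0.4 35. ]
213 [ 1.8 -0.4 35. ]
214 [ 1.  -0.4 35. ]
```

Emit:
step_arm(increments=[{"delta_pos": [-5.4, 2.2, 0], "dr": [0, 0, -6], "fingers": 1}, {"delta_pos": [-10.7, 4.5, 0], "dr": [0, 0, -12], "fingers": 1}, {"delta_pos": [-16, 6.8, 0], "dr": [0, 0, -18], "fingers": 1}, {"delta_pos": [-21.4, 9, 0], "dr": [0, 0, -24], "fingers": 1}, {"delta_pos": [-26, 11, 0], "dr": [0, 0, -29.5], "fingers": 1}])

```text
time: 6.5
tool_pos: [0.5532, 0.0515, 0.1536]
tool_rot: [-3.14, -0.0, 1.716]
contact_force: [0.3, 0.3, -2.4]
opening: 0.0448
grip_force: 30.0
```

Emit:
step_arm(increments=[{"delta_pos": [0, 0, 0], "dr": [0, 0, 0], "fingers": 1}, {"delta_pos": [0, 0, 0], "dr": [0, 0, 0], "fingers": 1}, {"delta_pos": [0, 0, 0], "dr": [0, 0, 0], "fingers": 1}, {"delta_pos": [0, 0, 0], "dr": [0, 0, 0], "fingers": 1}, {"delta_pos": [0, 0, 0], "dr": [0, 0, 0], "fingers": 1}])

```text
time: 7.12
tool_pos: [0.5539, 0.0544, 0.1547]
tool_rot: [3.142, -0.0, 1.714]
contact_force: [0.3, 0.1, -2.3]
opening: 0.0449
grip_force: 30.0
```

Emit:
step_arm(increments=[{"delta_pos": [-0.75, -0.2, 2], "dr": [0, 0, 0], "fingers": 1}, {"delta_pos": [-0.75, -0.2, 4.5], "dr": [0, 0, 0], "fingers": 1}, {"delta_pos": [-0.75, -0.2, 6.5], "dr": [0, 0, 0], "fingers": 1}, {"delta_pos": [-0.75, -0.2, 7], "dr": [0, 0, 0], "fingers": 1}, {"delta_pos": [-0.75, -0.2, 7], "dr": [0, 0, 0], "fingers": 1}])

```text
time: 7.75
tool_pos: [0.5533, 0.0461, 0.0849]
tool_rot: [3.141, -0.0, 1.714]
contact_force: [0.1, 0.2, -1.5]
opening: 0.0445
grip_force: 30.0
```

Run:
```python
from h import *
s=st(); im,K,T=snap('wrist','w4')
cv2.imwrite('pics/w4x.png',cv2.resize(im[150:270,175:335],(800,600),interpolation=cv2.INTER_CUBIC)[:,:,::-1])
R=Ro.from_euler('xyz',s['tool_rot']).as_matrix()
for z in (.038,s['tool_pos'][2]-.035):
  for v in (180,190,200,210,220): print(z,v,(R.T@(plane(K,T,252,v,z)-s['tool_pos'])*1000).round(1))
```

```text
t 7.75 pos [0.5533 0.0461 0.0849] rot [179.99  -0.    98.19] F [ 0.09  0.15 -1.54] op 0.0445 g 30.0
0.038 180 [23.4  0.7 46.9]
0.038 190 [15.5  0.7 46.9]
0.038 200 [ 7.5  0.7 46.9]
0.038 210 [-0.7  0.7 46.9]
0.038 220 [-9.1  0.6 46.9]
0.04993106963273557 180 [26.3  0.7 35. ]
0.04993106963273557 190 [18.8  0.7 35. ]
0.04993106963273557 200 [11.3  0.7 35. ]
0.04993106963273557 210 [ 3.6  0.7 35. ]
0.04993106963273557 220 [-4.3  0.7 35. ]
```

View pics/w4x.png

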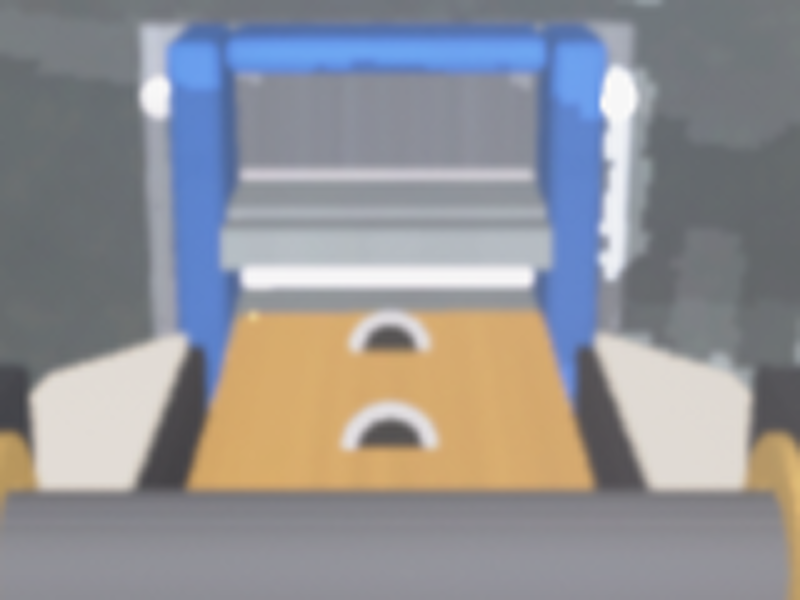

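The wrist crop (5x, origin (175,150)) puts the plate's bottom edge at row 310 and the +y cheek's inner mouth edge at row 268. That makes a 2.5 mm gap against the ideal 1.8 mm, so I shift +0.07 cm and lower in.

Emit:
step_arm(increments=[{"delta_pos": [0.07, 0, 0.3], "dr": [0, 0, 0], "fingers": 1}, {"delta_pos": [0.07, 0, 0.7], "dr": [0, 0, 0], "fingers": 1}, {"delta_pos": [0.07, 0, 1.1], "dr": [0, 0, 0], "fingers": 1}, {"delta_pos": [0.07, 0, 1.4], "dr": [0, 0, 0], "fingers": 1}, {"delta_pos": [0.07, 0, 1.6], "dr": [0, 0, 0], "fingers": 1}])

```text
time: 8.43
tool_pos: [0.5529, 0.0466, 0.0684]
tool_rot: [-3.141, -0.0, 1.713]
contact_force: [0.3, 0.3, -2.5]
opening: 0.0448
grip_force: 30.0
```

Emit:
step_arm(increments=[{"delta_pos": [0, 0, 0.25], "dr": [0, 0, 0], "fingers": 1}, {"delta_pos": [0, 0, 0.5], "dr": [0, 0, 0], "fingers": 1}, {"delta_pos": [0, 0, 0.75], "dr": [0, 0, 0], "fingers": 1}, {"delta_pos": [0, 0, 1.0], "dr": [0, 0, 0], "fingers": 1}, {"delta_pos": [0, 0, 1.0], "dr": [0, 0, 0], "fingers": 1}])

```text
time: 9.05
tool_pos: [0.5534, 0.0462, 0.0587]
tool_rot: [3.141, 0.001, 1.713]
contact_force: [1.3, -2.6, -1.7]
opening: 0.045
grip_force: 30.0
```

Emit:
step_arm(increments=[{"delta_pos": [0, 0, 0.2], "dr": [0, 0, 0], "fingers": 1}, {"delta_pos": [0, 0, 0.4], "dr": [0, 0, 0], "fingers": 1}, {"delta_pos": [0, 0, 0.6], "dr": [0, 0, 0], "fingers": 1}, {"delta_pos": [0, 0, 0.8], "dr": [0, 0, 0], "fingers": 1}, {"delta_pos": [0, 0, 0.9], "dr": [0, 0, 0], "fingers": 1}])

```text
time: 9.68
tool_pos: [0.5532, 0.0464, 0.0496]
tool_rot: [3.141, 0.0, 1.713]
contact_force: [1.2, -5.6, 2.6]
opening: 0.0449
grip_force: 30.0
```

Emit:
step_arm(increments=[{"delta_pos": [0, 0, 0.1], "dr": [0, 0, 0], "fingers": 1}, {"delta_pos": [0, 0, 0.2], "dr": [0, 0, 0], "fingers": 1}, {"delta_pos": [0, 0, 0.3], "dr": [0, 0, 0], "fingers": 1}, {"delta_pos": [0, 0, 0.4], "dr": [0, 0, 0], "fingers": 1}, {"delta_pos": [0, 0, 0.45], "dr": [0, 0, 0], "fingers": 1}])

```text
time: 10.3
tool_pos: [0.5529, 0.0463, 0.045]
tool_rot: [-3.141, 0.0, 1.714]
contact_force: [1.1, -6.2, 2.7]
opening: 0.0449
grip_force: 30.0
```

Emit:
step_arm(increments=[{"delta_pos": [0, 0, 0.03], "dr": [0, 0, 0], "fingers": 1}, {"delta_pos": [0, 0, 0.06], "dr": [0, 0, 0], "fingers": 1}, {"delta_pos": [0, 0, 0.09], "dr": [0, 0, 0], "fingers": 1}, {"delta_pos": [0, 0, 0.12], "dr": [0, 0, 0], "fingers": 1}, {"delta_pos": [0, 0, 0.12], "dr": [0, 0, 0], "fingers": 1}])

```text
time: 10.92
tool_pos: [0.5529, 0.0463, 0.044]
tool_rot: [-3.141, 0.0, 1.714]
contact_force: [0.1, -5.1, 3.9]
opening: 0.0452
grip_force: 30.0
```

Emit:
step_arm(increments=[{"delta_pos": [0, 0, 0.03], "dr": [0, 0, 0], "fingers": 1}, {"delta_pos": [0, 0, 0.05], "dr": [0, 0, 0], "fingers": 1}, {"delta_pos": [0, 0, 0.07], "dr": [0, 0, 0], "fingers": 1}, {"delta_pos": [0, 0, 0.08], "dr": [0, 0, 0], "fingers": 1}, {"delta_pos": [0, 0, 0.08], "dr": [0, 0, 0], "fingers": 1}])

```text
time: 11.55
tool_pos: [0.5529, 0.0463, 0.0439]
tool_rot: [3.142, 0.0, 1.714]
contact_force: [-2.0, -5.4, 8.8]
opening: 0.0446
grip_force: 30.0
```

Emit:
step_arm(increments=[{"delta_pos": [0, 0, 0.03], "dr": [0, 0, 0], "fingers": 1}, {"delta_pos": [0, 0, 0.06], "dr": [0, 0, 0], "fingers": 1}, {"delta_pos": [0, 0, 0.08], "dr": [0, 0, 0], "fingers": 1}, {"delta_pos": [0, 0, 0.08], "dr": [0, 0, 0], "fingers": 1}, {"delta_pos": [0, 0, 0.08], "dr": [0, 0, 0], "fingers": 1}])

```text
time: 12.18
tool_pos: [0.5529, 0.0463, 0.0438]
tool_rot: [3.141, 0.001, 1.714]
contact_force: [-4.1, -5.5, 15.0]
opening: 0.0448
grip_force: 30.0
```

Hard floor confirmed: force rises with no travel. I ease off, open part way and rise.

Emit:
step_arm(increments=[{"delta_pos": [0, 0, -0.12], "dr": [0, 0, 0], "fingers": 1}, {"delta_pos": [0, 0, -0.14], "dr": [0, 0, 0], "fingers": 0.1}, {"delta_pos": [0, 0, -0.14], "dr": [0, 0, 0], "fingers": -0.2}, {"delta_pos": [0, 0, -0.14], "dr": [0, 0, 0], "fingers": -0.3}, {"delta_pos": [0, 0, -0.14], "dr": [0, 0, 0], "fingers": -0.3}])

```text
time: 12.8
tool_pos: [0.5525, 0.0471, 0.0434]
tool_rot: [-3.141, -0.001, 1.714]
contact_force: [-0.4, -0.6, -0.5]
opening: 0.0594
grip_force: 0.0
```

Emit:
step_arm(increments=[{"delta_pos": [0, 0, -0.3], "dr": [0, 0, 0], "fingers": -0.3}, {"delta_pos": [0, 0, -1.5], "dr": [0, 0, 0], "fingers": -0.3}, {"delta_pos": [0, 0, -4.5], "dr": [0, 0, 0], "fingers": -0.5}, {"delta_pos": [0, 0, -8], "dr": [0, 0, 0], "fingers": -1}, {"delta_pos": [0, 0, -11], "dr": [0, 0, 0], "fingers": -1}])

```text
time: 13.42
tool_pos: [0.5532, 0.0466, 0.1561]
tool_rot: [3.14, 0.0, 1.713]
contact_force: [0.2, 0.1, 0.3]
opening: 0.0844
grip_force: 0.0
```

Run:
```python
from h import *
st(); inc([.472,.211,.15],90)
```

```text
t 13.425 pos [0.5532 0.0466 0.1561] rot [1.799e+02 1.000e-02 9.817e+01] F [0.15 0.1  0.27] op 0.0844 g 0.0
dpos [17.43, -5.71, 0.6] dr [0.1, 0.0, 8.17]
```

Emit:
step_arm(increments=[{"delta_pos": [5.2, -1.7, 0.2], "dr": [0, 0, 3], "fingers": -1}, {"delta_pos": [10.5, -3.4, 0.4], "dr": [0, 0, 6], "fingers": -1}, {"delta_pos": [15.5, -5.1, 0.6], "dr": [0, 0, 8.2], "fingers": -1}, {"delta_pos": [17.4, -5.7, 0.6], "dr": [0, 0, 8.2], "fingers": -1}, {"delta_pos": [17.4, -5.7, 0.6], "dr": [0, 0, 8.2], "fingers": -1}])

```text
time: 14.05
tool_pos: [0.4713, 0.2119, 0.1488]
tool_rot: [3.141, -0.0, 1.573]
contact_force: [0.6, -0.4, -0.8]
opening: 0.0921
grip_force: 0.0
```

Emit:
step_arm(increments=[{"delta_pos": [0, 0, 0], "dr": [0, 0, 0], "fingers": -1}, {"delta_pos": [0, 0, 0], "dr": [0, 0, 0], "fingers": -1}, {"delta_pos": [0, 0, 0], "dr": [0, 0, 0], "fingers": -1}, {"delta_pos": [0, 0, 0], "dr": [0, 0, 0], "fingers": -1}, {"delta_pos": [0, 0, 0], "dr": [0, 0, 0], "fingers": -1}])

```text
time: 14.68
tool_pos: [0.4719, 0.2105, 0.1478]
tool_rot: [-3.142, -0.0, 1.57]
contact_force: [-0.9, -0.5, -0.5]
opening: 0.092
grip_force: 0.0
```

Run:
```python
from h import *
s=st(); im,K,T=snap('wrist','w5'); t=snap('top','t5')[0]
c1=cv2.resize(im[120:260,160:340],(540,420),interpolation=cv2.INTER_CUBIC)
c2=cv2.resize(t[150:210,270:370],(260,156),interpolation=cv2.INTER_CUBIC)
o=np.zeros((420,800,3),np.uint8);o[:,:540]=c1;o[:156,540:]=c2
cv2.imwrite('pics/w5x.png',o[:,:,::-1])
R=Ro.from_euler('xyz',s['tool_rot']).as_matrix()
for v in (170,180,190,200,210): print(v,(R.T@(plane(K,T,252,v,.062)-s['tool_pos'])*1000).round(1))
for u in (230,250,270): print(u,(R.T@(plane(K,T,u,190,.062)-s['tool_pos'])*1000).round(1))
```

```text
t 14.675 pos [0.4719 0.2105 0.1478] rot [-180.     -0.     89.95] F [-0.89 -0.53 -0.53] op 0.092 g 0.0
170 [23.5 -0.  85.8]
180 [14.3 -0.  85.8]
190 [ 5.  -0.  85.8]
200 [-4.5 -0.  85.8]
210 [-14.2  -0.   85.8]
230 [  5.  -20.   85.8]
250 [ 5.  -1.8 85.8]
270 [ 5.  16.3 85.8]
```

View pics/w5x.png

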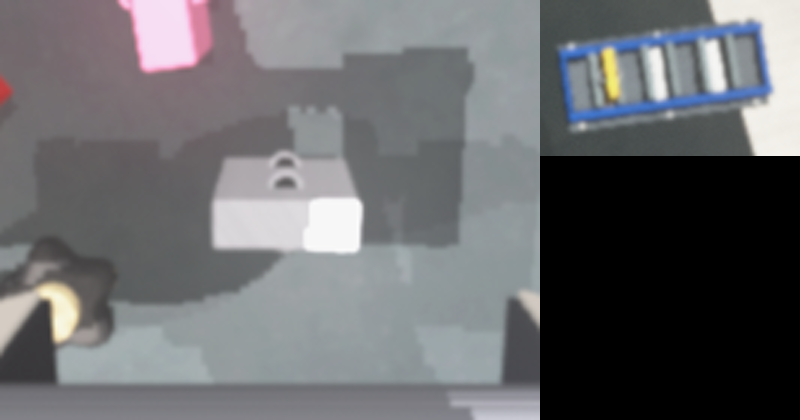

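The view shows the steel plate's top at crop (287,225): 16 x 45 mm, centre +0.3 mm in tool x and +3.1 mm in tool y, turned ~1.3°. The knob is at the lower left, so I descend with the fingers only part open. The top view inset shows the brass plate in its slot.

Emit:
step_arm(increments=[{"delta_pos": [-0.05, 0.31, 1], "dr": [0, 0, 1.3], "fingers": -0.5}, {"delta_pos": [-0.05, 0.31, 4], "dr": [0, 0, 1.3], "fingers": -0.5}, {"delta_pos": [-0.05, 0.31, 7.5], "dr": [0, 0, 1.3], "fingers": -0.5}, {"delta_pos": [-0.05, 0.31, 10.5], "dr": [0, 0, 1.3], "fingers": -0.5}, {"delta_pos": [-0.05, 0.31, 11.2], "dr": [0, 0, 1.3], "fingers": -0.5}])

```text
time: 15.4
tool_pos: [0.4736, 0.2098, 0.0337]
tool_rot: [-3.138, 0.001, 1.547]
contact_force: [0.1, -1.0, 0.3]
opening: 0.0687
grip_force: 0.0
```

Emit:
step_arm(increments=[{"delta_pos": [0, 0, 0], "dr": [0, 0, 0], "fingers": -0.2}, {"delta_pos": [0, 0, 0], "dr": [0, 0, 0], "fingers": 0.1}, {"delta_pos": [0, 0, 0], "dr": [0, 0, 0], "fingers": 0.5}, {"delta_pos": [0, 0, 0], "dr": [0, 0, 0], "fingers": 1}, {"delta_pos": [0, 0, 0], "dr": [0, 0, 0], "fingers": 1}], newtons=35)

```text
time: 16.02
tool_pos: [0.4752, 0.2105, 0.0368]
tool_rot: [3.14, -0.001, 1.548]
contact_force: [-2.9, -0.0, 6.0]
opening: 0.0449
grip_force: 35.0
```

Emit:
step_arm(increments=[{"delta_pos": [0, 0, -0.3], "dr": [0, 0, 0], "fingers": 1}, {"delta_pos": [0, 0, -1.5], "dr": [0, 0, 0], "fingers": 1}, {"delta_pos": [0, 0, -5], "dr": [0, 0, 0], "fingers": 1}, {"delta_pos": [0, 0, -9], "dr": [0, 0, 0], "fingers": 1}, {"delta_pos": [0, 0, -12], "dr": [0, 0, 0], "fingers": 1}])

```text
time: 16.65
tool_pos: [0.4752, 0.2103, 0.1581]
tool_rot: [3.14, -0.001, 1.548]
contact_force: [0.2, -0.9, -4.9]
opening: 0.0448
grip_force: 35.0
```

Run:
```python
from h import *
st(); inc([.5684,-.0585,.157],98.2)
```

```text
t 16.65 pos [0.4752 0.2103 0.1581] rot [ 1.799e+02 -3.000e-02  8.867e+01] F [ 0.24 -0.95 -4.88] op 0.0448 g 35.0
dpos [-26.65, 9.94, 0.11] dr [0.1, -0.02, -9.53]
```

Emit:
step_arm(increments=[{"delta_pos": [-5.3, 2, 0], "dr": [0, 0, -3], "fingers": 1}, {"delta_pos": [-10.6, 4, 0], "dr": [0, 0, -6], "fingers": 1}, {"delta_pos": [-15.9, 6, 0], "dr": [0, 0, -9.5], "fingers": 1}, {"delta_pos": [-21.2, 8, 0], "dr": [0, 0, -9.5], "fingers": 1}, {"delta_pos": [-25.6, 9.6, 0], "dr": [0, 0, -9.5], "fingers": 1}])

```text
time: 17.27
tool_pos: [0.5654, -0.0502, 0.1564]
tool_rot: [3.141, 0.0, 1.712]
contact_force: [0.6, 0.4, -3.8]
opening: 0.0451
grip_force: 35.0
```

Emit:
step_arm(increments=[{"delta_pos": [0, 0, 0], "dr": [0, 0, 0], "fingers": 1}, {"delta_pos": [0, 0, 0], "dr": [0, 0, 0], "fingers": 1}, {"delta_pos": [0, 0, 0], "dr": [0, 0, 0], "fingers": 1}, {"delta_pos": [0, 0, 0], "dr": [0, 0, 0], "fingers": 1}, {"delta_pos": [0, 0, 0], "dr": [0, 0, 0], "fingers": 1}])

```text
time: 17.9
tool_pos: [0.5649, -0.0473, 0.156]
tool_rot: [3.141, -0.0, 1.714]
contact_force: [-0.5, -1.1, -4.0]
opening: 0.0446
grip_force: 35.0
```

Run:
```python
from h import *
st(); inc([.5684,-.0585,.086],98.2)
```

```text
t 17.9 pos [ 0.5649 -0.0473  0.156 ] rot [179.99  -0.    98.23] F [-0.51 -1.09 -4.01] op 0.0446 g 35.0
dpos [-1.16, 0.18, 7.0] dr [0.01, -0.0, 0.03]
```

Emit:
step_arm(increments=[{"delta_pos": [-1.15, 0.2, 1], "dr": [0, 0, 0], "fingers": 1}, {"delta_pos": [-1.15, 0.2, 4], "dr": [0, 0, 0], "fingers": 1}, {"delta_pos": [-1.15, 0.2, 6.5], "dr": [0, 0, 0], "fingers": 1}, {"delta_pos": [-1.15, 0.2, 7], "dr": [0, 0, 0], "fingers": 1}, {"delta_pos": [-1.15, 0.2, 7], "dr": [0, 0, 0], "fingers": 1}])

```text
time: 18.52
tool_pos: [0.5688, -0.0594, 0.0858]
tool_rot: [-3.141, -0.0, 1.713]
contact_force: [-0.3, -0.1, -3.8]
opening: 0.0452
grip_force: 35.0
```

Run:
```python
from h import *
s=st(); im,K,T=snap('wrist','w6')
cv2.imwrite('pics/w6x.png',cv2.resize(im[150:270,175:335],(800,600),interpolation=cv2.INTER_CUBIC)[:,:,::-1])
R=Ro.from_euler('xyz',s['tool_rot']).as_matrix()
for z in (.038,s['tool_pos'][2]-.036):
  for v in (190,200,210,220): print(z,v,(R.T@(plane(K,T,252,v,z)-s['tool_pos'])*1000).round(1))
```

```text
t 18.525 pos [ 0.5688 -0.0594  0.0858] rot [-179.99   -0.     98.16] F [-0.32 -0.13 -3.84] op 0.0452 g 35.0
0.038 190 [15.2  0.8 47.8]
0.038 200 [ 7.2  0.8 47.8]
0.038 210 [-1.1  0.8 47.8]
0.038 220 [-9.5  0.8 47.8]
0.04976946890636242 190 [18.5  0.8 36. ]
0.04976946890636242 200 [10.9  0.8 36. ]
0.04976946890636242 210 [ 3.2  0.8 36. ]
0.04976946890636242 220 [-4.7  0.8 36. ]
```

View pics/w6x.png

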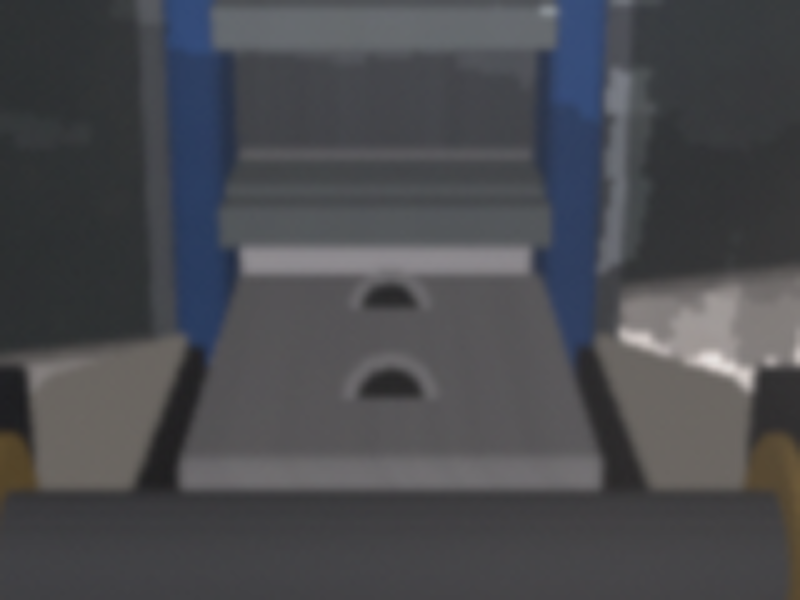

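The view shows the steel plate's bottom edge at row 272 and the cheek's inner edge at row 246. The gap is 0.35 mm and should be 1.8 mm, so I shift −0.15 cm in tool x and lower.

Emit:
step_arm(increments=[{"delta_pos": [-0.15, 0, 0], "dr": [0, 0, 0], "fingers": 1}, {"delta_pos": [-0.15, 0, 0.5], "dr": [0, 0, 0], "fingers": 1}, {"delta_pos": [-0.15, 0, 1.0], "dr": [0, 0, 0], "fingers": 1}, {"delta_pos": [-0.15, 0, 1.4], "dr": [0, 0, 0], "fingers": 1}, {"delta_pos": [-0.15, 0, 1.6], "dr": [0, 0, 0], "fingers": 1}])

```text
time: 19.2
tool_pos: [0.5686, -0.0604, 0.0694]
tool_rot: [-3.141, -0.0, 1.713]
contact_force: [0.5, -0.3, -3.5]
opening: 0.0446
grip_force: 35.0
```

Emit:
step_arm(increments=[{"delta_pos": [0, 0, 0.25], "dr": [0, 0, 0], "fingers": 1}, {"delta_pos": [0, 0, 0.5], "dr": [0, 0, 0], "fingers": 1}, {"delta_pos": [0, 0, 0.75], "dr": [0, 0, 0], "fingers": 1}, {"delta_pos": [0, 0, 1.0], "dr": [0, 0, 0], "fingers": 1}, {"delta_pos": [0, 0, 1.0], "dr": [0, 0, 0], "fingers": 1}])

```text
time: 19.82
tool_pos: [0.5693, -0.0609, 0.0599]
tool_rot: [3.14, 0.001, 1.713]
contact_force: [1.5, -3.4, -2.5]
opening: 0.0447
grip_force: 35.0
```

Emit:
step_arm(increments=[{"delta_pos": [0, 0, 0.25], "dr": [0, 0, 0], "fingers": 1}, {"delta_pos": [0, 0, 0.5], "dr": [0, 0, 0], "fingers": 1}, {"delta_pos": [0, 0, 0.75], "dr": [0, 0, 0], "fingers": 1}, {"delta_pos": [0, 0, 1.0], "dr": [0, 0, 0], "fingers": 1}, {"delta_pos": [0, 0, 1.1], "dr": [0, 0, 0], "fingers": 1}])

```text
time: 20.45
tool_pos: [0.5688, -0.0605, 0.0486]
tool_rot: [3.142, -0.0, 1.713]
contact_force: [1.5, -2.2, 3.5]
opening: 0.0449
grip_force: 35.0
```

Emit:
step_arm(increments=[{"delta_pos": [0, 0, 0.08], "dr": [0, 0, 0], "fingers": 1}, {"delta_pos": [0, 0, 0.16], "dr": [0, 0, 0], "fingers": 1}, {"delta_pos": [0, 0, 0.24], "dr": [0, 0, 0], "fingers": 1}, {"delta_pos": [0, 0, 0.3], "dr": [0, 0, 0], "fingers": 1}, {"delta_pos": [0, 0, 0.3], "dr": [0, 0, 0], "fingers": 1}])

```text
time: 21.08
tool_pos: [0.5687, -0.0605, 0.0458]
tool_rot: [-3.142, -0.0, 1.713]
contact_force: [0.4, -3.0, 3.3]
opening: 0.0445
grip_force: 35.0
```

Emit:
step_arm(increments=[{"delta_pos": [0, 0, 0.03], "dr": [0, 0, 0], "fingers": 1}, {"delta_pos": [0, 0, 0.06], "dr": [0, 0, 0], "fingers": 1}, {"delta_pos": [0, 0, 0.09], "dr": [0, 0, 0], "fingers": 1}, {"delta_pos": [0, 0, 0.12], "dr": [0, 0, 0], "fingers": 1}, {"delta_pos": [0, 0, 0.12], "dr": [0, 0, 0], "fingers": 1}])

```text
time: 21.7
tool_pos: [0.5687, -0.0605, 0.0457]
tool_rot: [3.141, 0.0, 1.714]
contact_force: [-2.7, -3.1, 11.9]
opening: 0.0444
grip_force: 35.0
```

Emit:
step_arm(increments=[{"delta_pos": [0, 0, 0.02], "dr": [0, 0, 0], "fingers": 1}, {"delta_pos": [0, 0, 0.04], "dr": [0, 0, 0], "fingers": 1}, {"delta_pos": [0, 0, 0.06], "dr": [0, 0, 0], "fingers": 1}, {"delta_pos": [0, 0, 0.08], "dr": [0, 0, 0], "fingers": 1}, {"delta_pos": [0, 0, 0.08], "dr": [0, 0, 0], "fingers": 1}])

```text
time: 22.32
tool_pos: [0.5687, -0.0605, 0.0457]
tool_rot: [3.141, 0.0, 1.714]
contact_force: [-4.4, -2.5, 18.5]
opening: 0.045
grip_force: 35.0
```

Hard floor again: TCP 45.7 mm fits the grip height of 36.7 mm plus 9 mm. I ease off, release and rise.

Emit:
step_arm(increments=[{"delta_pos": [0, 0, -0.17], "dr": [0, 0, 0], "fingers": 1}, {"delta_pos": [0, 0, -0.19], "dr": [0, 0, 0], "fingers": 0.1}, {"delta_pos": [0, 0, -0.19], "dr": [0, 0, 0], "fingers": -0.2}, {"delta_pos": [0, 0, -0.19], "dr": [0, 0, 0], "fingers": -0.3}, {"delta_pos": [0, 0, -0.19], "dr": [0, 0, 0], "fingers": -0.3}])

```text
time: 22.95
tool_pos: [0.5685, -0.0601, 0.0452]
tool_rot: [-3.141, -0.001, 1.714]
contact_force: [0.4, -0.5, -0.3]
opening: 0.0594
grip_force: 0.0
```

Emit:
step_arm(increments=[{"delta_pos": [0, 0, -0.3], "dr": [0, 0, 0], "fingers": -0.3}, {"delta_pos": [0, 0, -1.5], "dr": [0, 0, 0], "fingers": -0.3}, {"delta_pos": [0, 0, -4.5], "dr": [0, 0, 0], "fingers": -0.5}, {"delta_pos": [0, 0, -8], "dr": [0, 0, 0], "fingers": -1}, {"delta_pos": [0, 0, -11], "dr": [0, 0, 0], "fingers": -1}])

```text
time: 23.58
tool_pos: [0.5691, -0.0606, 0.1581]
tool_rot: [3.14, 0.001, 1.713]
contact_force: [0.3, -0.4, -0.1]
opening: 0.0844
grip_force: 0.0
```

Emit:
step_arm(increments=[{"delta_pos": [-2, -3, -2], "dr": [0, 0, 0], "fingers": -1}, {"delta_pos": [-4, -6, -4], "dr": [0, 0, 0], "fingers": -1}, {"delta_pos": [-6, -9, -5], "dr": [0, 0, 0], "fingers": -1}, {"delta_pos": [-8, -10, -6], "dr": [0, 0, 0], "fingers": -1}, {"delta_pos": [-8, -10, -6], "dr": [0, 0, 0], "fingers": -1}])

```text
time: 24.2
tool_pos: [0.4812, -0.1552, 0.2174]
tool_rot: [3.139, 0.002, 1.711]
contact_force: [0.1, -0.5, -0.6]
opening: 0.0918
grip_force: 0.0
```

Run:
```python
from h import *
st(); a=snap('scene','s7')[0]; t=snap('top','t7')[0]; b=cv2.imread('pics/t0.png')[:,:,::-1]
o=np.zeros((560,800,3),np.uint8)
o[:280,:400]=cv2.resize(t[90:280,150:370],(400,280));o[:280,400:]=cv2.resize(b[90:280,150:370],(400,280))
o[280:,:400]=cv2.resize(a[180:275,235:370],(400,280),interpolation=cv2.INTER_CUBIC);o[280:,400:]=cv2.resize(t[150:210,280:366],(400,280),interpolation=cv2.INTER_CUBIC)
cv2.imwrite('pics/f.png',o[:,:,::-1])
p=viewer.camera_params('scene');K,T=np.array(p['K']),np.array(p['T'])
ey=np.array([-.1426,.9898]);ex=np.array([.9898,.1426])
for n,c,th in(('brass',np.array([.5532,.0436]),.010),('steel',np.array([.5688,-.0615]),.016)):
    print(n,[proj(K,T,[*(c+ex*sx*.0225-ey*th/2),.071]).round(1).tolist() for sx in(-1,1)])
```

```text
t 24.2 pos [ 0.4812 -0.1552  0.2174] rot [1.7985e+02 1.0000e-01 9.8040e+01] F [ 0.08 -0.53 -0.64] op 0.0918 g 0.0
brass [[276.5, 197.3], [292.7, 189.0]]
steel [[316.4, 225.5], [332.8, 215.7]]
```

View pics/f.png

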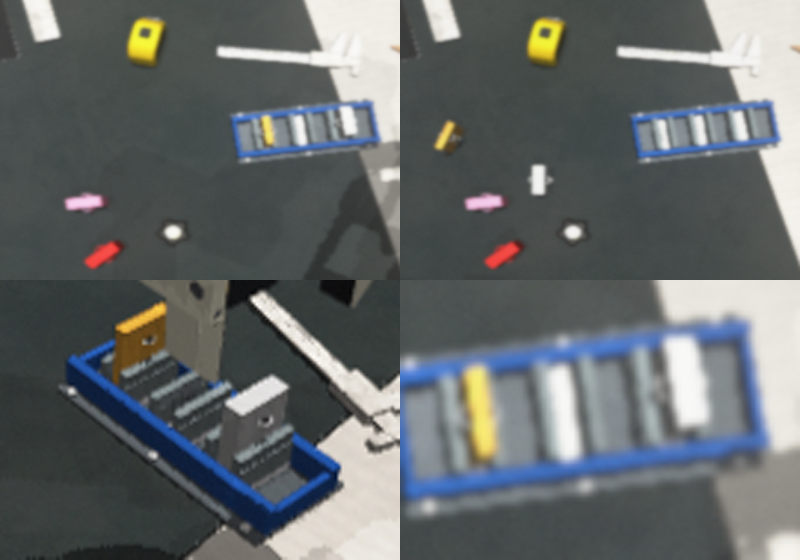

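The final views show brass home in the narrow slot, steel in the wide slot and the middle slot empty. The caliper, tape, knob and decoys are unmoved against the first picture. The plate tops lie within about 2–4 px of where a height of 71 mm should put them, and the hard-floor feel agrees.

```bash
python3 -c "
from cell import robot
print(robot.hand_in())"
```

```text
the job is handed in; nothing more can be done
None
```

I handed the job in at about 24 s: the brass plate is home in the narrowest slot and the steel plate in the widest. The middle slot is empty, the highest force I read while pressing was about 19 N, and the caliper, tape measure and knob look unmoved in the final top view.

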